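# Gauge a profile bar against the flip stop of a sawing jig

## Robot

A 6-joint arm with a two-finger parallel gripper is mounted at the origin on a cart in front of the work surface, level with it; the furniture and walls round the work are solid. World frame = base frame: x ahead of the robot, y to its left, z up, the work surface at z = 0. Lengths are in m, angles in rad, forces in N, time in s.
With the tool pointing down it reaches from about 0.425 to 0.95 m from the base axis. Payload 14.7 kg.
Tool frame: the origin (TCP) lies midway between the tips of the shut fingers; the grasp point (between the pads) lies behind it (robot.hold_point_z is the z of the grasp point in the tool frame, in m); z points along the fingers, y is the line along which they close (so a half turn about z gives the same grasp; the last joint's range is limited). The gripper opens to 85 mm and grips with 20 to 120 N. Pads are 22 mm wide; open, the fingers measure 114 mm over their backs; the gripper's body (76 mm by 85 mm) begins 54 mm behind the grasp point. The pads swing forward as they close: fully open they stand 13 mm farther back than shut.
Start: joints at [-1.239, 0.48, 1.596, -0, 1.065, -0.047], TCP at [0.24, -0.604, 0.231] pointing down, gripper open.
Joint ranges: [-2.75, 2.75], [-0.82, 2.05], [0.23, 2.67], [-1.56, 4.7], [0.09, 2.69], [-2.92, 2.92]. Speed limits (rad/s): [1.89, 1.89, 2.39, 3.01, 3.01, 3.01].

## Interface

Orientations are given as [roll, pitch, yaw] about the fixed x, y, z axes, in that order (R = Rz(yaw) Ry(pitch) Rx(roll)).
In Python, from plant import robot, viewer gives the robot as it stands.
- The arm moves only by the tool step_arm, never from a script. Its argument "rows" is a list of rows, each an object with "translation": the shift along the tool's x, y, z in mm, a list of three; "delta_rot": the turn, a rotation vector about the tool's x, y, z in degrees, a list of three; "claw": the closure in counts, from 0 (fully open) to 255 (shut). A call has 1 to 12 rows; each row is the pose to reach, as a shift and turn from the pose commanded when the call began, along the tool's axes at that moment; what a row does not reach only later rows make up. A row lasts 1/12 s, in which the tool goes at most 41.7 mm and 7.16 degrees, less where a joint would pass 70% of its speed; a pose out of reach is approached as far as the arm can. A call with a gripper value outside its range is refused whole. The fingers move at their own pace and stop on an object; the grip force is fixed at half the most. Time passes only in rows, so rows that repeat a pose let the fingers close. It gives the time, the measured TCP pose, the force, the opening and the grip force at its end, in the units of the state.
- robot.state(): the state, without advancing time (a new reading comes with each control period).
- viewer.camera(name): name is "scene" or "top" or "wrist"; returns the picture (384x512x3 uint8, red, green, blue); there is no depth.
- viewer.calibration(name): a dict with "fovy" (degrees; the focal length in pixels is half the picture's height over the tangent of half this angle, whatever the lens; pixels are square), "cx", "cy" (the principal point, pixels), "D" ([k1, k2, p1, p2, k3] as OpenCV has them; the pictures are not rectified), "camera_from_world" (4x4, takes a point from world to camera coordinates). Camera axes: x right, y down, z forward; pixel columns grow to the right and rows downward; lengths in m; the calibration is good to about 2 mm. A picture is of the moment at which its call begins: read the wrist's pose just before it. calibration takes no time and is no camera call; for the wrist camera it gives the pose at the moment of the call.
- robot.close_job(): hands the job in; it is judged then, once.
The state is a dict: "t": time; "q": joint angles; "joint_velocities": joint speeds; "joint_efforts": joint torques, N m; "eef_pos": TCP position; "tcp_rot": TCP orientation; "force": force on the tool from outside, world axes, zero at the start; "torque": the same for the moment, N m; "width": finger opening in m; "grip_force": force on a finger pad.
Only numpy, scipy, OpenCV 4.12 (cv2) and the standard library are available. Lean on these libraries where they do the work, as an engineer would, in place of code of your own. Each camera call takes 0.05 s, during which the arm holds its last target. There are 200 camera calls.

## Task

Set the slotted aluminium bar in the sawing jig: flip the hinged stop down onto the fence, slide the bar flat along the fence until it lies flush against the fence and its end presses lightly (about 10 N) on the gauging screw in the stop's blade for a moment, then flip the stop back up so that it stays up. Press the bar gently (15 N at most) on the fence and on the screw, do not stir the bar any more once it is gauged, and do not disturb the other things on the bench.

Things in the scene. Friction and masses are not known exactly. Their poses are not given: they have to be found in the camera images.
- jig: Fixed sawing jig: grey deck, bare aluminium fence along its far side. Origin on the worktop, mid length; x to the fence, y along it towards the stop, z up. Deck x -85..45, y -190..190 mm, top z 12 mm. Fence 20 mm thick, its face (looking -x, to the robot) at x = 10, top z 46 mm; 3 mm saw slot at y = 0. Press no thing on it with more than 15 N.
- stop: Dark steel block, 40 mm long, fixed on the fence's top at jig y 50..90 mm; carries the hinged stop arm. Origin: jig x 20, z 46 mm; axes as the jig's. Arm 10 mm wide, centred on y = 0; a blade 8 mm thick (y) hangs below it; its face at y = -4 mm looks to -y, whence the bar comes, and has a gauging screw in it. Pressing the screw with over 18 N spoils it; 5 to 15 N for half a second is right.
- stop_arm (a joint): Hinge of the stop arm, rad, axis along the jig's y. 0 = down, on its end stop: the arm lies level towards -x, the blade hangs before the fence to 2 mm above the deck. Grows as the arm swings up and back: pi/2 upright, limit 1.85; starts at 1.5 to 1.8. Friction 0.15 N m holds it at any angle; about 3 N at the grip disc moves it. Down: below 0.05; up: above 1.35.
- hinge (a point): Point on the hinge axis of the stop arm, in the arm's mid plane: 18 mm above the origin of body stop (64 mm over the worktop).
- grip_disc (a point): Centre of the black grip disc at the free end of the stop arm, 85 mm from the hinge axis: diameter 20 mm, 12 mm thick along the jig's y; pinched along y from above it turns between the fingers as the arm swings. Arm down: 64 mm over the worktop, clear of the bar.
- stop_face (a point): Centre of the blade's face, 31 mm along the arm, 35 mm below it (arm down: 29 mm over the worktop). The gauging screw's round head, 12 mm wide, sticks out of this face towards -y at the height of the bar's middle by 1 to 13 mm: set differently each time, not measured, and firm. The bar must stop against this head, so find it by feel.
- bar: Loose slotted aluminium bar, 30 (x) x 120 (y) x 30 mm high, 0.14 to 0.28 kg, on the jig's deck, a little askew, 5 to 25 mm off the fence and 40 to 140 mm short of the stop. Origin: centre of its underside; its long axis y points roughly along the jig's y. Flush on the fence, its origin is at jig x = -5 mm. Sliding it takes about 1 to 4 N.
- bar_end (a point): Centre of the bar's end face that meets the stop: +60 mm along the bar's y, 15 mm above its underside.
- film_carton: Bystander: cream carton 54 x 127 x 52 mm, left of the jig; origin: centre of its underside.
- calculator: Bystander: dark pocket calculator 118 x 68 x 14 mm, right of the jig; origin: centre of its underside.
- white_bottle: Bystander: white plastic bottle, diameter 54, 100 mm high, right of the jig; origin: centre of its underside.
Mind the look-alikes: they are no part of the job. Of the things like the bar, leave any that is orange or red; of the rest the larger one is meant.

How it is judged:
On the way, in this order (a step that is already met when the one before it is completed fails the run):
1. the stop arm is flipped down (below 0.05 rad), the bar not yet at it (value of joint stop_arm below 0.05 rad and y of bar_end in the frame of stop below -0.03 m), for 0.2 s.
2. with the stop down, the bar lies flush on the fence and its end presses on the gauging screw with 4 to 18 N (value of joint stop_arm below 0.05 rad and contact force between bar and stop above 4 N and y of bar_end in the frame of stop between -0.0185 and -0.004 m and x of bar in the frame of jig above -0.0075 m and angle between the y axis of bar and the y axis of jig, either way round below 0.03 rad and angle between bar's own z axis and vertical below 0.03 rad and z of bar in the frame of jig below 0.015 m), for 0.3 s.
At the end, for the whole second after the job is handed in: The stop arm stands up (above 1.35 rad) at rest; the bar lies at rest on the deck where it was gauged: its end 0 to 14.5 mm short of the plane of the blade's face, as the gauging screw set it, its side within 2.5 mm of the fence and parallel to it within 0.03 rad (value of joint stop_arm above 1.35 rad and linear speed of bar below 0.01 m/s and velocity of joint stop_arm between -0.05 and 0.05 rad/s and y of bar_end in the frame of stop between -0.0185 and -0.004 m and x of bar in the frame of jig above -0.0075 m and angle between the y axis of bar and the y axis of jig, either way round below 0.03 rad and angle between bar's own z axis and vertical below 0.03 rad and z of bar in the frame of jig below 0.015 m); the robot touches nothing.
It fails at once if the bar is pressed on the stop with more than 18 N (contact force between bar and stop above 18 N).
It fails at once if the bar is pressed on the jig (fence or deck) with more than 25 N (contact force between bar and jig above 25 N).
It fails at once if the bar, near the stop (its end less than 25 mm from the blade), is stirred (faster than 20 mm/s) while the stop is not down (value of joint stop_arm above 0.15 rad and y of bar_end in the frame of stop above -0.029 m and linear speed of bar above 0.02 m/s).
It fails at once if the carton, the calculator or the bottle is moved more than 15 mm (distance of any of film_carton, calculator, white_bottle from where it was at the start of the episode above 0.015 m).
It also fails if it takes over 72 s, if anything falls off the work surface, if the arm or the gripper's body presses on something with over 40 N, if the wrist force passes 120 N, or if a joint passes its speed limit or range.

## Working session

There is one attempt and no reset: what is moved stays moved. The work goes in short steps, Python scripts to look and compute and a tool call to move; the robot and the scene stay as the last step left them, time stands still between calls to the robot, and variables do not carry over. Pictures are saved under pics/ and viewed, at most 10 in all, crops included, and the job is handed in when it is done.

Besides the shell and the picture viewer there is one more tool, called after "Request:" in YAML: its name, and indented under it one key for each argument. step_arm: Moves the arm, as the interface text tells. Its arguments: {"type":"object","properties":{"rows":{"type":"array","items":{"type":"object","properties":{"translation":{"type":"array","items":{"type":"number"}},"delta_rot":{"type":"array","items":{"type":"number"}},"claw":{"type":"number"}}}}},"required":["rows"]}

```bash
mkdir -p pics; ls
python3 - <<'E'
from plant import robot, viewer
import cv2
for n in("scene","top"):
    cv2.imwrite(f"pics/{n}0.png",viewer.camera(n)[:,:,::-1])
    c=viewer.calibration(n);print(n,c)
s=robot.state();print({k:s[k] for k in("t","eef_pos","tcp_rot","force","width")},robot.hold_point_z)
E
```

```text
pics
scene {'fovy': 46.738207544620884, 'cx': 255.42229677220357, 'cy': 191.98912528679998, 'D': array([0.02231493, 0.        , 0.        , 0.        , 0.        ]), 'camera_from_world': array([[ 0.74902657, -0.66234809, -0.01594356, -0.41423092],
       [-0.37988763, -0.40963741, -0.82938687,  0.28812089],
       [ 0.54281174,  0.62728956, -0.55844715,  1.26195836],
       [ 0.        ,  0.        ,  0.        ,  1.        ]])}
top {'fovy': 47.77586431781177, 'cx': 255.68661990543424, 'cy': 189.4773775650553, 'D': array([-0.11194141,  0.        ,  0.        ,  0.        ,  0.        ]), 'camera_from_world': array([[ 2.68314554e-02, -9.99639807e-01,  5.74468655e-04,
        -1.14549247e-02],
       [-9.96194446e-01, -2.67866418e-02, -8.29403522e-02,
         5.55443624e-01],
       [ 8.29258657e-02,  1.65312788e-03, -9.96554348e-01,
         1.41581594e+00],
       [ 0.00000000e+00,  0.00000000e+00,  0.00000000e+00,
         1.00000000e+00]])}
{'t': 0.1, 'eef_pos': array([ 0.24028466, -0.60356389,  0.23073579]), 'tcp_rot': array([-3.14048559e+00, -5.49470640e-05,  3.78802567e-01]), 'force': array([ 0.2065433 , -0.05501705, -0.12701332]), 'width': 0.08574122074559071} -0.0187
```

View pics/top0.png

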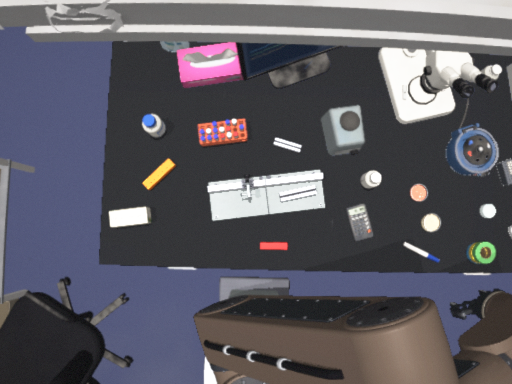

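View pics/scene0.png

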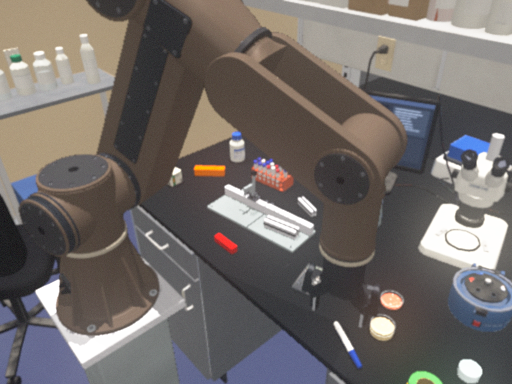

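Top view: bar candidates are aluminium on the deck (298,195), a smaller aluminium one behind the jig (288,145), orange (158,174) and red (273,246). I choose the one on the deck and check it in a close crop.

```bash
cat > h.py <<'E'
import numpy as np,cv2
def K(c,h=384):
    f=h/2/np.tan(np.radians(c["fovy"]/2));return np.array([[f,0,c["cx"]],[0,f,c["cy"]],[0,0,1.]])
def at_z(c,uv,z):
    """pixels -> world points on plane z"""
    n=cv2.undistortPoints(np.array(uv,float).reshape(-1,1,2),K(c),c["D"]).reshape(-1,2)
    T=c["camera_from_world"];R=T[:3,:3];o=-R.T@T[:3,3]
    d=np.c_[n,np.ones(len(n))]@R
    return o+d*((z-o[2])/d[:,2])[:,None]
def proj(c,P):
    T=c["camera_from_world"]
    return cv2.projectPoints(np.array(P,float).reshape(-1,1,3),cv2.Rodrigues(T[:3,:3])[0],T[:3,3],K(c),c["D"])[0].reshape(-1,2)
E
python3 - <<'E'
import cv2
im=cv2.imread("pics/top0.png")[160:226,200:333]
cv2.imwrite("pics/topc.png",cv2.resize(im,None,fx=6,fy=6,interpolation=cv2.INTER_CUBIC))
E
```

```text
(no output)
```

View pics/topc.png

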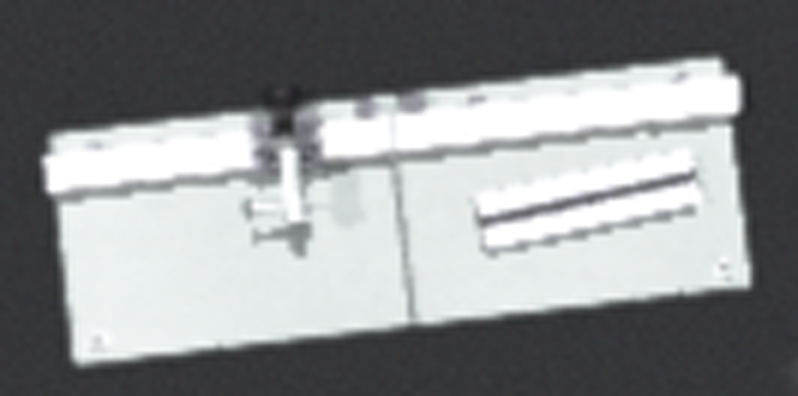

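Crop: the large slotted bar lies on the deck, corners about (475,197), (690,150), (700,205), (487,252). The saw slot is at (400,240), the hinge block at (285,140) and the upright arm with its disc at (285,95).

Run:
```python
from plant import robot, viewer
from h import *
from scipy.optimize import least_squares
c=viewer.calibration("top")
f=lambda p:(np.array(p,float)+.5)/6-.5+[200,160]
J=np.array([[-85,190,12],[-85,-190,12],[45,190,12],[45,-190,12],[10,190,46],[10,-190,46],[10,0,12],[-85,0,12]])/1e3
px=f([[75,363],[750,287],[50,135],[720,60],[48,192],[740,117],[397,165],[411,322]])
def W(p,P):
    a=p[2];return np.array([[np.cos(a),-np.sin(a),0],[np.sin(a),np.cos(a),0],[0,0,1]])@P.T+np.array([[p[0]],[p[1]],[0]])
r=least_squares(lambda p:(proj(c,W(p,J).T)-px).ravel(),[.55,0,0],loss="soft_l1")
print("jig",r.x,np.abs(r.fun).reshape(-1,2).round(2).tolist())
p=r.x
B=np.array([[-15,60,42],[-15,-60,42],[15,-60,42],[15,60,42]])/1e3
bx=f([[487,250],[697,207],[690,150],[475,197]])
b=least_squares(lambda q:(proj(c,W(q,B).T)-bx).ravel(),[.6,-.1,0])
a=p[2];R=np.array([[np.cos(a),np.sin(a)],[-np.sin(a),np.cos(a)]])
print("bar",b.x,np.abs(b.fun).round(2),"in jig",R@(b.x[:2]-p[:2])*1e3,np.degrees(b.x[2]-a))
for n,P in dict(hinge=[20,70,64],disc_up=[20,70,149],disc_down=[-65,70,64],face=[-11,66,29]).items(): print(n,W(p,np.array([P])/1e3).T.round(4))
print(f([[285,95]]), at_z(c,f([[285,95]]),.149))
for k in (1.5,1.65,1.8): print(k,proj(c,W(p,np.array([[20-85*np.cos(k),70,64+85*np.sin(k)]])/1e3).T)*6-[1200,960])
```

```text
jig [ 0.55913875 -0.02937604  0.13782099] [[0.38, 0.43], [0.24, 0.44], [0.2, 0.17], [0.48, 0.1], [0.08, 0.13], [0.0, 0.41], [0.56, 1.1], [0.31, 0.97]]
bar [ 0.54583629 -0.13382772  0.23253901] [0.19 0.04 0.54 0.27 0.25 0.31 0.1  0.08] in jig [ -27.52643148 -101.63368587] 5.4269429849083854
hinge [[0.5693 0.0427 0.064 ]]
disc_up [[0.5693 0.0427 0.149 ]]
disc_down [[0.4851 0.031  0.064 ]]
face [[0.5392 0.0345 0.029 ]]
[[247.08333333 175.41666667]] [[0.5871949  0.03051897 0.149     ]]
1.5 [[258.68748019 138.76972321]]
1.65 [[255.96500655 113.86972952]]
1.8 [[253.39522908  89.74735381]]
```

The jig pose fits well, with the stop near jig y ≈ 57 mm. I'm moving above the stop for a wrist view.

Request:
step_arm:
  rows:
    - {"translation": [532,-471,-40],"delta_rot": [0,0,13.8],"claw": 0}
    - {"translation": [532,-471,-40],"delta_rot": [0,0,13.8],"claw": 0}
    - {"translation": [532,-471,-40],"delta_rot": [0,0,13.8],"claw": 0}
    - {"translation": [532,-471,-40],"delta_rot": [0,0,13.8],"claw": 0}
    - {"translation": [532,-471,-40],"delta_rot": [0,0,13.8],"claw": 0}
    - {"translation": [532,-471,-40],"delta_rot": [0,0,13.8],"claw": 0}
    - {"translation": [532,-471,-40],"delta_rot": [0,0,13.8],"claw": 0}
    - {"translation": [532,-471,-40],"delta_rot": [0,0,13.8],"claw": 0}
    - {"translation": [532,-471,-40],"delta_rot": [0,0,13.8],"claw": 0}
    - {"translation": [532,-471,-40],"delta_rot": [0,0,13.8],"claw": 0}
    - {"translation": [532,-471,-40],"delta_rot": [0,0,13.8],"claw": 0}
    - {"translation": [532,-471,-40],"delta_rot": [0,0,13.8],"claw": 0}

```text
t: 1.1
eef_pos: [0.4656, -0.1562, 0.2595]
tcp_rot: [-3.142, 0.0, 0.138]
force: [1.5, -0.6, -0.1]
width: 0.0851
grip_force: 0.0
```

Request:
step_arm:
  rows:
    - {"translation": [90,-171,-10],"delta_rot": [0,0,0],"claw": 0}
    - {"translation": [90,-171,-10],"delta_rot": [0,0,0],"claw": 0}
    - {"translation": [90,-171,-10],"delta_rot": [0,0,0],"claw": 0}
    - {"translation": [90,-171,-10],"delta_rot": [0,0,0],"claw": 0}
    - {"translation": [90,-171,-10],"delta_rot": [0,0,0],"claw": 0}
    - {"translation": [90,-171,-10],"delta_rot": [0,0,0],"claw": 0}
    - {"translation": [90,-171,-10],"delta_rot": [0,0,0],"claw": 0}

```text
t: 1.68
eef_pos: [0.531, 0.0249, 0.2691]
tcp_rot: [-3.142, 0.001, 0.141]
force: [-0.3, -0.3, -0.0]
width: 0.0856
grip_force: 0.0
```

Run:
```python
from plant import robot, viewer
from h import *
import pickle
s=robot.state();print(s["t"],s["eef_pos"],s["tcp_rot"],s["force"],s["joint_velocities"].round(3))
c=viewer.calibration("wrist");im=viewer.camera("wrist");pickle.dump(c,open("w1.pkl","wb"))
T=c["camera_from_world"];print(-T[:3,:3].T@T[:3,3],T[2,:3],c["D"])
cv2.imwrite("pics/w1.png",cv2.resize(im[:,:,::-1],(800,600),interpolation=cv2.INTER_CUBIC))
```

```text
1.6833 [0.53097309 0.02486172 0.26907665] [-3.14159251e+00  5.50408191e-04  1.40906440e-01] [-0.25768718 -0.28237893 -0.04983543] [-0.045 -0.009  0.02  -0.006 -0.001 -0.016]
[0.59995932 0.0348282  0.41139138] [-0.27475886 -0.03771827 -0.96077308] [-0.05177237  0.          0.          0.          0.        ]
```

View pics/w1.png

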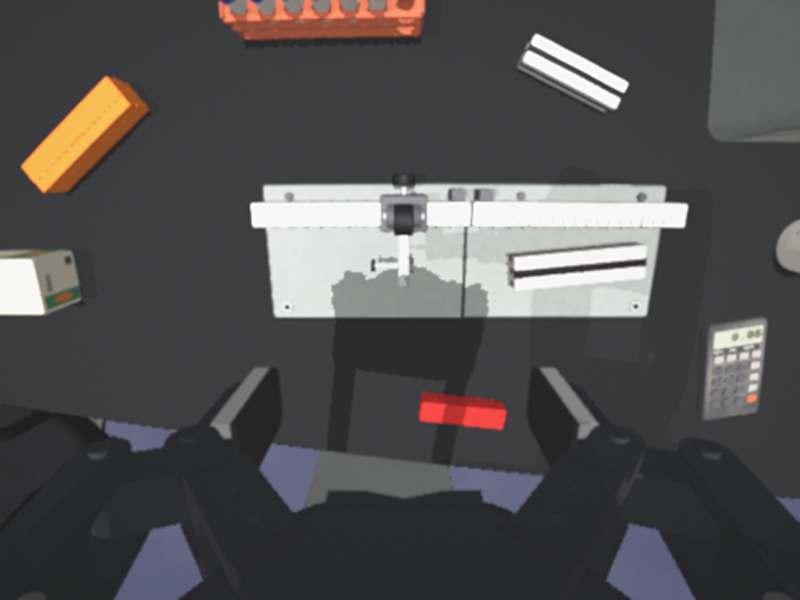

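Wrist view: fence corners (251,228), (686,228), (252,204), (688,204); deck corners (275,317), (648,317). Bar top is (510,257), (643,244), (646,276), (514,288). Disc is near (403,180), the hinge barrel at (403,217) and the stop block spans 381–427.

```bash
cat >> h.py <<'E'
def W(p,P):
    a=p[2];return np.array([[np.cos(a),-np.sin(a),0],[np.sin(a),np.cos(a),0],[0,0,1]])@np.atleast_2d(P).T+np.array([[p[0]],[p[1]],[0]])
E
python3 - <<'E'
from h import *
import pickle
from scipy.optimize import least_squares
c=pickle.load(open("w1.pkl","rb"))
f=lambda p:(np.array(p,float)+.5)/1.5625-.5
J=np.array([[-85,190,12],[-85,-190,12],[45,190,12],[45,-190,12],[10,190,46],[10,-190,46],[30,190,46],[30,-190,46],[-85,0,12]])/1e3
px=f([[275,317],[648,317],[264,185],[667,185],[251,228],[686,228],[252,204],[688,204],[463,317]])
r=least_squares(lambda p:(proj(c,W(p,J).T)-px).ravel(),[.55,0,0.14],loss="soft_l1")
print("jig",r.x,r.fun.reshape(-1,2).round(2).tolist());p=r.x
B=np.array([[-15,60,42],[-15,-60,42],[15,-60,42],[15,60,42]])/1e3
b=least_squares(lambda q:(proj(c,W(q,B).T)-f([[514,288],[646,276],[643,244],[510,257]])).ravel(),[.55,-.13,.2])
a=p[2];R=np.array([[np.cos(a),np.sin(a)],[-np.sin(a),np.cos(a)]])
print("bar",b.x,np.abs(b.fun).round(2),"in jig",R@(b.x[:2]-p[:2])*1e3,np.degrees(b.x[2]-a))
# block centre at z~.064-ish, disc
for uv,z in (((404,217),.07),((404,217),.064),((403,180),.149)):
    w=at_z(c,f([uv]),z)[0];print(uv,z,w,R@(w[:2]-p[:2])*1e3)
for ys in(50,55,60,70):
  for k in (1.5,1.65,1.8): print(ys,k,((proj(c,W(p,np.array([[20-85*np.cos(k),ys,64+85*np.sin(k)]])/1e3).T)+.5)*1.5625).round(0))
E
```

```text
jig [ 0.55924523 -0.02971958  0.14359736] [[-0.54, 0.82], [0.14, 0.0], [-1.14, 0.08], [1.04, 0.36], [1.33, -0.53], [-0.39, -0.58], [-0.73, -0.16], [0.71, 0.05], [-0.07, 0.53]]
bar [ 0.54733074 -0.13130824  0.24757705] [0.47 0.72 1.89 0.17 0.99 0.47 1.3  0.14] in jig [-26.32964296 -98.83805734] 5.95759692998111
(404, 217) 0.07 [0.57057452 0.03117078 0.07      ] [19.92636668 58.64238196]
(404, 217) 0.064 [0.57005808 0.03110651 0.064     ] [19.40604168 58.65266904]
(403, 180) 0.149 [0.59916385 0.03570179 0.149     ] [48.86984597 59.03549061]
50 1.5 [[418. 238.]]
50 1.65 [[418. 218.]]
50 1.8 [[418. 197.]]
55 1.5 [[410. 238.]]
55 1.65 [[410. 218.]]
55 1.8 [[410. 197.]]
60 1.5 [[402. 238.]]
60 1.65 [[402. 218.]]
60 1.8 [[402. 197.]]
70 1.5 [[386. 238.]]
70 1.65 [[386. 218.]]
70 1.8 [[386. 197.]]
```

Run:
```python
import cv2,numpy as np
a=cv2.resize(cv2.imread("pics/w1.png")[155:300,340:485],(400,600)[:1]*2,interpolation=cv2.INTER_CUBIC)
from plant import viewer
s=viewer.camera("scene")[:,:,::-1]
b=cv2.resize(s[150:210,220:280],(400,400),interpolation=cv2.INTER_CUBIC)
cv2.imwrite("pics/c2.png",np.hstack([a,b]))
```

```text
(no output)
```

View pics/c2.png

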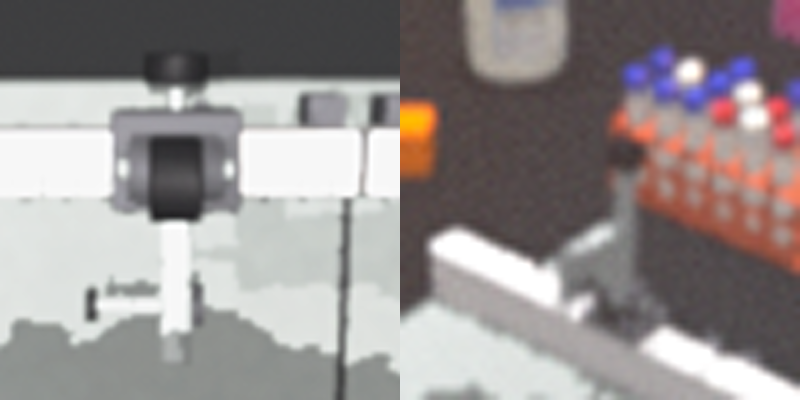

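Left crop: the disc is at about (404,219.5) of the wrist picture, so the arm angle is ≈1.64 and the stop is at jig y ≈ 58.7. A small screw head shows on the blade's right face. Descending to pinch the disc.

Request:
step_arm:
  rows:
    - {"translation": [46,-1,30],"delta_rot": [0,0,0],"claw": 0}
    - {"translation": [46,-1,60],"delta_rot": [0,0,0],"claw": 0}
    - {"translation": [46,-1,95],"delta_rot": [0,0,0],"claw": 0}
    - {"translation": [46,-1,125],"delta_rot": [0,0,0],"claw": 60}
    - {"translation": [46,-1,139],"delta_rot": [0,0,0],"claw": 130}
    - {"translation": [46,-1,139],"delta_rot": [0,0,0],"claw": 150}
    - {"translation": [46,-1,139],"delta_rot": [0,0,0],"claw": 160}
    - {"translation": [46,-1,139],"delta_rot": [0,0,0],"claw": 160}

```text
t: 2.45
eef_pos: [0.577, 0.03, 0.1316]
tcp_rot: [3.141, -0.001, 0.137]
force: [0.2, 0.0, 0.4]
width: 0.032
grip_force: 0.0
```

Run:
```python
from plant import robot, viewer
from h import *
import pickle
s=robot.state();print(s["t"],s["eef_pos"],s["tcp_rot"],s["force"],s["width"])
c=viewer.calibration("wrist");im=viewer.camera("wrist");pickle.dump(c,open("w2.pkl","wb"))
cv2.imwrite("pics/w2.png",cv2.resize(im[:,:,::-1],(800,600),interpolation=cv2.INTER_CUBIC))
```

```text
2.45 [0.57696104 0.02998129 0.13162278] [ 3.14133785e+00 -1.37506772e-03  1.36816344e-01] [0.15729996 0.0302811  0.37894602] 0.031968271630526186
```

View pics/w2.png

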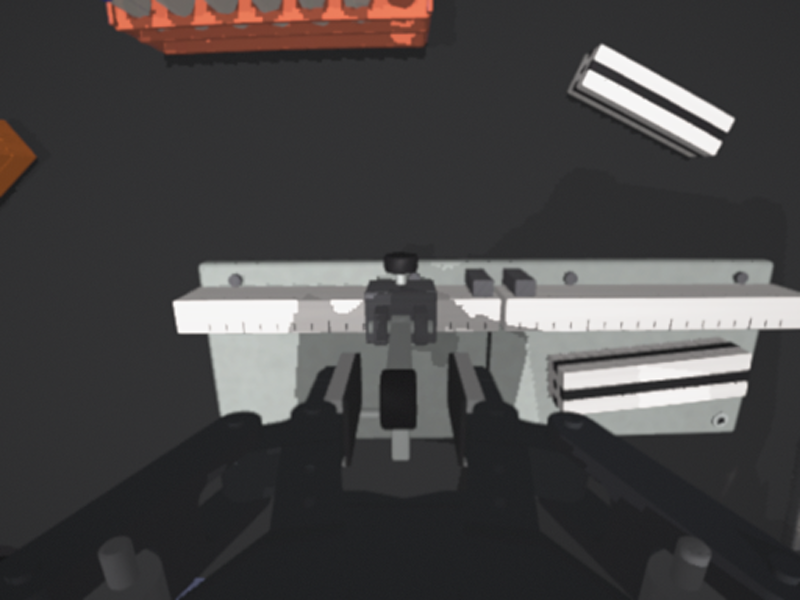

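The disc at (398,398) sits 2 mm left of mid between the fingers (357…452). I centre and pinch.

Request:
step_arm:
  rows:
    - {"translation": [0,-2,0],"delta_rot": [0,0,0],"claw": 190}
    - {"translation": [0,-2,0],"delta_rot": [0,0,0],"claw": 230}
    - {"translation": [0,-2,0],"delta_rot": [0,0,0],"claw": 255}
    - {"translation": [0,-2,0],"delta_rot": [0,0,0],"claw": 255}
    - {"translation": [0,-2,0],"delta_rot": [0,0,0],"claw": 255}

```text
t: 2.92
eef_pos: [0.5771, 0.0323, 0.1319]
tcp_rot: [3.14, -0.002, 0.138]
force: [0.3, -7.4, 8.5]
width: 0.0111
grip_force: 59.4
```

Run:
```python
import numpy as np
for k in np.linspace(1.64,0,13)[1:]: print(round(-85*(np.cos(k)-np.cos(1.64)),1), round(-85*(np.sin(k)-np.sin(1.64)),1))
```

```text
-11.6 -0.0
-23.1 1.6
-34.3 4.7
-44.9 9.3
-54.9 15.3
-63.9 22.6
-71.8 31.1
-78.5 40.6
-83.8 50.9
-87.7 61.9
-90.1 73.2
-90.9 84.8
```

Request:
step_arm:
  rows:
    - {"translation": [-11.6,-2,0],"delta_rot": [0,0,0],"claw": 255}
    - {"translation": [-23.1,-2,1.6],"delta_rot": [0,0,0],"claw": 255}
    - {"translation": [-34.3,-2,4.7],"delta_rot": [0,0,0],"claw": 255}
    - {"translation": [-44.9,-2,9.3],"delta_rot": [0,0,0],"claw": 255}
    - {"translation": [-54.9,-2,15.3],"delta_rot": [0,0,0],"claw": 255}
    - {"translation": [-63.9,-2,22.6],"delta_rot": [0,0,0],"claw": 255}
    - {"translation": [-71.8,-2,31.1],"delta_rot": [0,0,0],"claw": 255}

```text
t: 3.5
eef_pos: [0.507, 0.0228, 0.1012]
tcp_rot: [3.138, -0.006, 0.139]
force: [4.2, -31.9, 12.4]
width: 0.0114
grip_force: 68.4
```

I wrongly repeated the −2 in y, so I undo it while finishing the swing.

Request:
step_arm:
  rows:
    - {"translation": [-6.7,2.5,9.5],"delta_rot": [0,0,0],"claw": 255}
    - {"translation": [-12,2.5,19.8],"delta_rot": [0,0,0],"claw": 255}
    - {"translation": [-15.9,2.5,30.8],"delta_rot": [0,0,0],"claw": 255}
    - {"translation": [-18.3,2.5,42.1],"delta_rot": [0,0,0],"claw": 255}
    - {"translation": [-19.1,2.5,52],"delta_rot": [0,0,0],"claw": 255}
    - {"translation": [-19.1,2.5,53],"delta_rot": [0,0,0],"claw": 255}

```text
t: 4.0
eef_pos: [0.4866, 0.0193, 0.0461]
tcp_rot: [3.141, -0.001, 0.138]
force: [-4.2, -11.3, 9.8]
width: 0.0112
grip_force: 79.1
```

Request:
step_arm:
  rows:
    - {"translation": [0,0.5,1],"delta_rot": [0,0,0],"claw": 255}
    - {"translation": [0,0.5,2],"delta_rot": [0,0,0],"claw": 255}
    - {"translation": [0,0.5,2],"delta_rot": [0,0,0],"claw": 255}

```text
t: 4.25
eef_pos: [0.4866, 0.0191, 0.045]
tcp_rot: [3.141, -0.001, 0.138]
force: [-2.8, -4.6, 6.6]
width: 0.0108
grip_force: 79.0
```

Request:
step_arm:
  rows:
    - {"translation": [0,0.3,1],"delta_rot": [0,0,0],"claw": 255}
    - {"translation": [0,0.3,2],"delta_rot": [0,0,0],"claw": 255}
    - {"translation": [0,0.3,2],"delta_rot": [0,0,0],"claw": 255}

```text
t: 4.5
eef_pos: [0.4867, 0.0191, 0.0431]
tcp_rot: [3.141, -0.001, 0.138]
force: [-4.5, -1.8, 7.3]
width: 0.0106
grip_force: 79.3
```

Run:
```python
from plant import robot, viewer
from h import *
import pickle
c=viewer.calibration("wrist");im=viewer.camera("wrist")
s=viewer.camera("scene");b=cv2.resize(s[150:230,200:280,::-1],(600,600),interpolation=cv2.INTER_CUBIC)
a=cv2.resize(im[130:350,150:350,::-1],(200,220));a=cv2.resize(im[150:310,150:310,::-1],(600,600),interpolation=cv2.INTER_CUBIC)
cv2.imwrite("pics/w3.png",cv2.resize(np.hstack([a,b]),(800,400)))
```

```text
(no output)
```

View pics/w3.png

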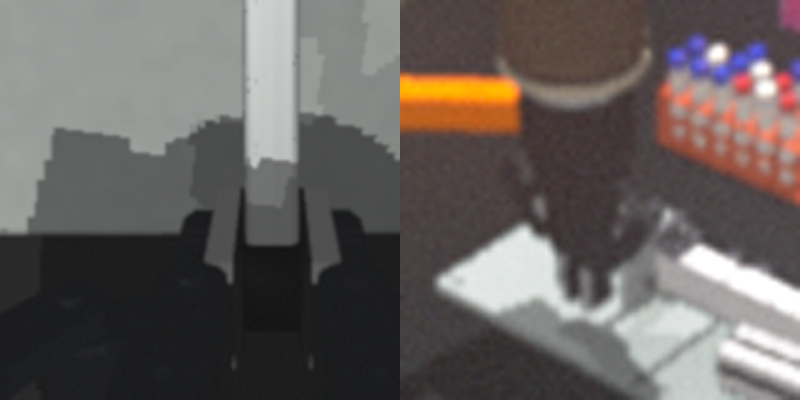

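Wrist crop: the arm's strip runs to (270,245) with the disc spanning 245–330 between the fingers, so the arm is nearly level. I check its angle by projection.

Run:
```python
from plant import robot, viewer
from h import *
c=viewer.calibration("wrist");p=[.5592,-.0297,.1405]
s=robot.state();print(s["eef_pos"],s["force"])
for k in (0,.05,.1,.15):
    ck,sk=np.cos(k),np.sin(k)
    f=lambda l,h:[20-l*ck+h*sk, 58.7, 64+l*sk+h*ck]
    print(k,((proj(c,W(p,np.array([f(85,0),f(75,5),f(85,10),f(95,0),f(31,4)])/1e3).T)-150)*2.5).round(0).tolist())
```

```text
[0.48666916 0.01906911 0.04316275] [-3.25249636 -1.80744018  7.08047691]
0 [[272.0, 268.0], [271.0, 235.0], [272.0, 295.0], [272.0, 311.0], [271.0, 4.0]]
0.05 [[272.0, 278.0], [271.0, 242.0], [272.0, 304.0], [272.0, 323.0], [271.0, 3.0]]
0.1 [[272.0, 288.0], [271.0, 249.0], [272.0, 314.0], [272.0, 336.0], [271.0, 3.0]]
0.15 [[272.0, 298.0], [271.0, 256.0], [272.0, 322.0], [272.0, 349.0], [271.0, 2.0]]
```

Request:
step_arm:
  rows:
    - {"translation": [0,0.2,1],"delta_rot": [0,0,0],"claw": 255}
    - {"translation": [0,0.2,2],"delta_rot": [0,0,0],"claw": 255}
    - {"translation": [0,0.2,3],"delta_rot": [0,0,0],"claw": 255}
    - {"translation": [0,0.2,3],"delta_rot": [0,0,0],"claw": 255}

```text
t: 4.93
eef_pos: [0.4869, 0.019, 0.0402]
tcp_rot: [3.141, -0.002, 0.138]
force: [-1.8, 1.7, 6.6]
width: 0.0107
grip_force: 79.4
```

Request:
step_arm:
  rows:
    - {"translation": [0,0,1],"delta_rot": [0,0,0],"claw": 255}
    - {"translation": [0,0,2],"delta_rot": [0,0,0],"claw": 255}
    - {"translation": [0,0,3],"delta_rot": [0,0,0],"claw": 255}
    - {"translation": [0,0,4],"delta_rot": [0,0,0],"claw": 255}
    - {"translation": [0,0,4],"delta_rot": [0,0,0],"claw": 255}

```text
t: 5.35
eef_pos: [0.4872, 0.0191, 0.0375]
tcp_rot: [3.141, -0.003, 0.138]
force: [-11.5, 3.1, 48.7]
width: 0.0104
grip_force: 85.9
```

Run:
```python
from plant import robot, viewer
from h import *
im=viewer.camera("wrist");c=viewer.calibration("wrist");p=[.5592,-.0297,.1405]
a=cv2.resize(im[150:310,150:310,::-1],(600,600),interpolation=cv2.INTER_CUBIC)
cv2.imwrite("pics/w4.png",a)
for k in (0,.05,.1,.15):
    ck,sk=np.cos(k),np.sin(k)
    f=lambda l,h:[20-l*ck+h*sk, 58.7, 64+l*sk+h*ck]
    print(k,((proj(c,W(p,np.array([f(85,0),f(75,5),f(85,10),f(95,0),f(31,4)])/1e3).T)-150)*3.75).round(0).tolist())
```

```text
0 [[407.0, 427.0], [407.0, 376.0], [407.0, 471.0], [407.0, 493.0], [406.0, 16.0]]
0.05 [[407.0, 444.0], [407.0, 389.0], [407.0, 487.0], [407.0, 514.0], [406.0, 16.0]]
0.1 [[407.0, 460.0], [407.0, 401.0], [407.0, 502.0], [407.0, 535.0], [406.0, 15.0]]
0.15 [[407.0, 477.0], [407.0, 412.0], [407.0, 517.0], [407.0, 555.0], [406.0, 14.0]]
```

View pics/w4.png

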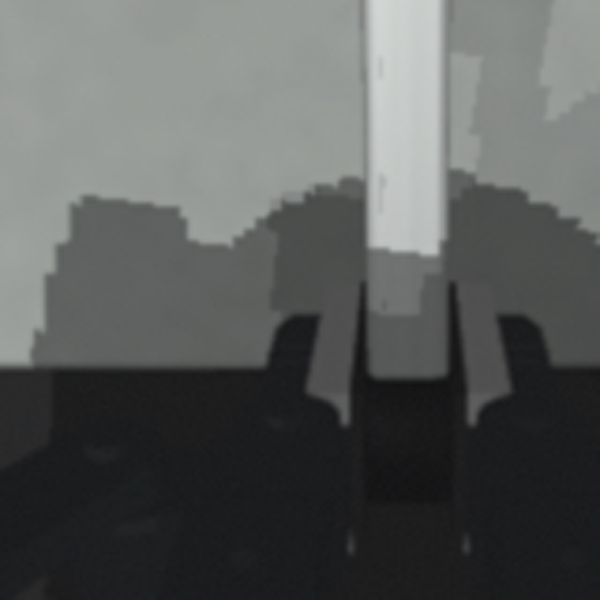

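The force jumped to 48 N and the strip end matches k=0, so the stop is down. Releasing and moving beside the bar.

Request:
step_arm:
  rows:
    - {"translation": [0,0,-1.5],"delta_rot": [0,0,0],"claw": 255}
    - {"translation": [0,0,-1.5],"delta_rot": [0,0,0],"claw": 120}
    - {"translation": [0,0,-1.5],"delta_rot": [0,0,0],"claw": 100}
    - {"translation": [0,0,-1.5],"delta_rot": [0,0,0],"claw": 100}
    - {"translation": [0,0,-1.5],"delta_rot": [0,0,0],"claw": 100}
    - {"translation": [0,0,-35],"delta_rot": [0,0,0],"claw": 100}
    - {"translation": [0,0,-68],"delta_rot": [0,0,0],"claw": 255}
    - {"translation": [-10,35,-70],"delta_rot": [0,0,0],"claw": 255}
    - {"translation": [-10,72,-70],"delta_rot": [0,0,0],"claw": 255}
    - {"translation": [-10,110,-70],"delta_rot": [0,0,0],"claw": 255}
    - {"translation": [-10,148,-70],"delta_rot": [0,0,0],"claw": 255}
    - {"translation": [-10,148,-70],"delta_rot": [0,0,0],"claw": 255}

```text
t: 6.4
eef_pos: [0.4984, -0.1347, 0.1057]
tcp_rot: [3.14, -0.003, 0.135]
force: [-0.3, 0.5, -0.7]
width: 0.0001
grip_force: 0.0
```

Run:
```python
from plant import robot, viewer
from h import *
s=robot.state();print(s["t"],s["eef_pos"],s["tcp_rot"],s["force"],s["width"])
im=viewer.camera("wrist");c=viewer.calibration("wrist")
import pickle;pickle.dump(c,open("w5.pkl","wb"))
cv2.imwrite("pics/w5.png",cv2.resize(im[:,:,::-1],(800,600),interpolation=cv2.INTER_CUBIC))
```

```text
6.4 [ 0.49843241 -0.13473277  0.10565514] [ 3.13954152e+00 -2.52403317e-03  1.34910027e-01] [-0.28438628  0.47958875 -0.72712502] 8.9651385488213e-05
```

View pics/w5.png

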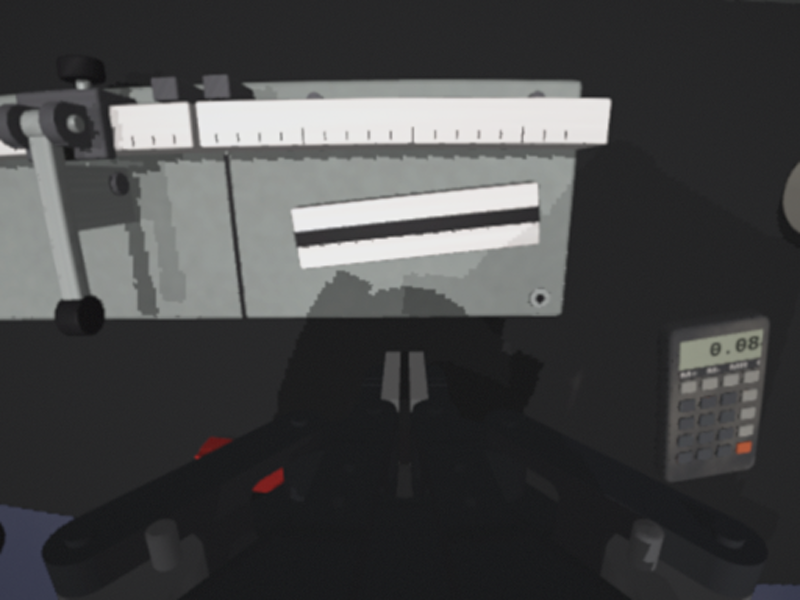

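Wrist view: the stop is down with the disc at (80,315), and the screw head's right edge is at about (129,183). Bar top corners are (292,209), (537,183), (539,242), (302,268). I measure these relative to the jig.

Run:
```python
from h import *
import pickle
from scipy.optimize import least_squares
c=pickle.load(open("w5.pkl","rb"))
f=lambda p:(np.array(p,float)+.5)/1.5625-.5
# jig: fence near top edge right corner, far top right corner, deck near right, slot near end, deck far right
J=np.array([[10,-190,46],[30,-190,46],[-85,-190,12],[45,-190,12],[-85,0,12],[10,0,46]])/1e3
px=f([[608,144],[611,99],[562,315],[580,81],[244,317],[198,149]])
r=least_squares(lambda p:(proj(c,W(p,J).T)-px).ravel(),[.559,-.03,0.14],loss="soft_l1")
print("jig",r.x,r.fun.reshape(-1,2).round(2).tolist())
B=np.array([[-15,60,42],[-15,-60,42],[15,-60,42],[15,60,42]])/1e3
b=least_squares(lambda q:(proj(c,W(q,B).T)-f([[302,268],[539,242],[537,183],[292,209]])).ravel(),[.55,-.13,.2]).x
for p in (r.x,[.5592,-.0297,.1405]):
    a=p[2];R=np.array([[np.cos(a),np.sin(a)],[-np.sin(a),np.cos(a)]])
    t=lambda w:(R@(np.array(w)[:2]-p[:2])*1e3).round(1)
    print("bar",b,t(b),np.degrees(b[2]-a),"screw",t(at_z(c,f([[129,183]]),.027)[0]),"disc",t(at_z(c,f([[80,313]]),.07)[0]),"tcp",t([.4984,-.1347]))
```

```text
jig [ 0.5579644  -0.02641927  0.1417104 ] [[-0.47, 0.48], [0.47, -0.46], [0.24, 1.62], [2.43, -1.09], [-0.15, 1.9], [-1.94, -0.37]]
bar [ 0.54534025 -0.1316032   0.24091182] [ -27.4 -102.3] 5.683822636116252 screw [-4.6 46.6] disc [-61.7  53.1] tcp [-74.3 -98.8]
bar [ 0.54534025 -0.1316032   0.24091182] [-28. -99.] 5.753173485912197 screw [-5.4 50.1] disc [-62.5  56.4] tcp [-74.9 -95.5]
```

Request:
step_arm:
  rows:
    - {"translation": [0,-4,35],"delta_rot": [0,0,0],"claw": 255}
    - {"translation": [0,-4,65],"delta_rot": [0,0,0],"claw": 255}
    - {"translation": [0,-4,84],"delta_rot": [0,0,0],"claw": 255}
    - {"translation": [8,-4,84],"delta_rot": [0,0,0],"claw": 255}
    - {"translation": [15,-4,84],"delta_rot": [0,0,0],"claw": 255}
    - {"translation": [18,-4,84],"delta_rot": [0,0,0],"claw": 255}
    - {"translation": [21,-4,84],"delta_rot": [0,0,0],"claw": 255}
    - {"translation": [24,-4,84],"delta_rot": [0,0,0],"claw": 255}
    - {"translation": [27,-4,84],"delta_rot": [0,0,0],"claw": 255}
    - {"translation": [30,-4,84],"delta_rot": [0,0,0],"claw": 255}
    - {"translation": [30,-4,84],"delta_rot": [0,0,0],"claw": 255}

```text
t: 7.37
eef_pos: [0.5266, -0.1211, 0.0218]
tcp_rot: [3.141, -0.001, 0.138]
force: [-0.5, -0.1, 0.3]
width: -0.0002
grip_force: 0.0
```

Request:
step_arm:
  rows:
    - {"translation": [1.5,0,0],"delta_rot": [0,0,0],"claw": 255}
    - {"translation": [3,0,0],"delta_rot": [0,0,0],"claw": 255}
    - {"translation": [4.5,0,0],"delta_rot": [0,0,0],"claw": 255}
    - {"translation": [6,0,0],"delta_rot": [0,0,0],"claw": 255}
    - {"translation": [7.5,0,0],"delta_rot": [0,0,0],"claw": 255}

```text
t: 7.78
eef_pos: [0.5332, -0.12, 0.0212]
tcp_rot: [-3.141, 0.0, 0.138]
force: [-3.2, 0.1, 3.0]
width: 0.0007
grip_force: 1.5
```

Request:
step_arm:
  rows:
    - {"translation": [1,0,0],"delta_rot": [0,0,0],"claw": 255}
    - {"translation": [2,0,0],"delta_rot": [0,0,0],"claw": 255}
    - {"translation": [3,0,0],"delta_rot": [0,0,0],"claw": 255}
    - {"translation": [4,0,0],"delta_rot": [0,0,0],"claw": 255}

```text
t: 8.12
eef_pos: [0.5373, -0.1194, 0.0213]
tcp_rot: [-3.142, 0.0, 0.138]
force: [-2.7, -0.1, 1.5]
width: -0.0002
grip_force: 1.0
```

Request:
step_arm:
  rows:
    - {"translation": [0.7,0,0],"delta_rot": [0,0,0],"claw": 255}
    - {"translation": [1.4,0,0],"delta_rot": [0,0,0],"claw": 255}
    - {"translation": [2,0,0],"delta_rot": [0,0,0],"claw": 255}

```text
t: 8.37
eef_pos: [0.5393, -0.1192, 0.0213]
tcp_rot: [-3.142, 0.0, 0.138]
force: [-3.2, -1.7, 1.7]
width: 0.0001
grip_force: 1.6
```

Request:
step_arm:
  rows:
    - {"translation": [0.5,0,0],"delta_rot": [0,0,0],"claw": 255}
    - {"translation": [1,0,0],"delta_rot": [0,0,0],"claw": 255}
    - {"translation": [1.5,0,0],"delta_rot": [0,0,0],"claw": 255}

```text
t: 8.62
eef_pos: [0.5404, -0.1191, 0.0213]
tcp_rot: [-3.142, 0.001, 0.138]
force: [-3.6, -2.8, 1.6]
width: 0.0
grip_force: 2.4
```

Request:
step_arm:
  rows:
    - {"translation": [0.5,0,0],"delta_rot": [0,0,0],"claw": 255}
    - {"translation": [1,0,0],"delta_rot": [0,0,0],"claw": 255}
    - {"translation": [1.5,0,0],"delta_rot": [0,0,0],"claw": 255}

```text
t: 8.87
eef_pos: [0.5418, -0.1189, 0.0212]
tcp_rot: [-3.142, 0.001, 0.138]
force: [-7.1, -5.3, 5.1]
width: 0.0002
grip_force: 4.3
```

Request:
step_arm:
  rows:
    - {"translation": [0.3,0,0],"delta_rot": [0,0,0],"claw": 255}
    - {"translation": [0.6,0,0],"delta_rot": [0,0,0],"claw": 255}
    - {"translation": [0.6,0,0],"delta_rot": [0,0,0],"claw": 255}

```text
t: 9.12
eef_pos: [0.5418, -0.1189, 0.0212]
tcp_rot: [-3.141, 0.002, 0.138]
force: [-7.9, -6.4, 4.9]
width: 0.0001
grip_force: 4.5
```

Run:
```python
from plant import robot, viewer
from h import *
s=robot.state();print(s["t"],s["eef_pos"],s["tcp_rot"],s["force"],s["width"])
im=viewer.camera("wrist");c=viewer.calibration("wrist")
import pickle;pickle.dump(c,open("w6.pkl","wb"))
cv2.imwrite("pics/w6.png",cv2.resize(im[:,:,::-1],(800,600),interpolation=cv2.INTER_CUBIC))
```

```text
9.1167 [ 0.54175618 -0.11889792  0.02123152] [-3.14127383e+00  1.76103370e-03  1.38035568e-01] [-7.94434489 -6.35705824  4.86247304] 0.00014520565925613599
```

View pics/w6.png

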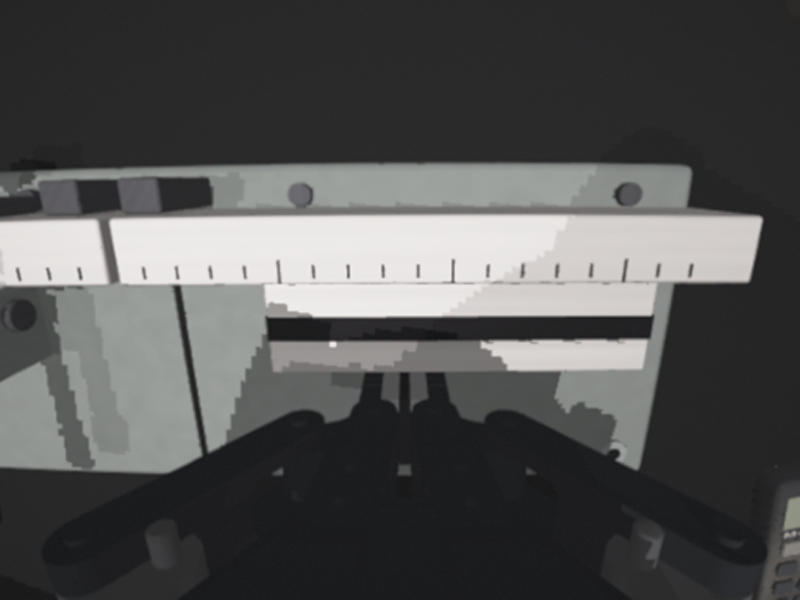

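The bar now lies flush along the fence: its slot line is level at row 328, parallel to the fence edge at 283. I locate the bar's ends and the bottle numerically.

Run:
```python
from h import *
import pickle
from plant import viewer
c=pickle.load(open("w6.pkl","rb"));p=[.5592,-.0297,.1405]
a=p[2];R=np.array([[np.cos(a),np.sin(a)],[-np.sin(a),np.cos(a)]])
t=lambda w:(R@(np.array(w)[:2]-p[:2])*1e3).round(1)
f=lambda q:(np.array(q,float)+.5)/1.5625-.5
for uv in ((272,371),(645,369),(267,328),(652,328)): print(uv,t(at_z(c,f([uv]),.042)[0]))
print("slot",t(at_z(c,f([(205,455)]),.012)[0]), "fence corner",t(at_z(c,f([(750,281)]),.046)[0]))
ct=viewer.calibration("top")
for uv,z in (((372,179),.1),((372,179),0),((360,222),.014)): w=at_z(ct,[uv],z)[0];print(uv,z,w.round(3),t(w))
```

```text
(272, 371) [-18.7 -43.4]
(645, 369) [ -18.6 -163.2]
(267, 328) [ -4.1 -43.2]
(652, 328) [  -4.6 -163.2]
slot [-73.2   0.3] fence corner [  11.6 -188.9]
(372, 179) 0.1 [ 0.592 -0.365  0.1  ] [ -14.  -336.5]
(372, 179) 0 [ 0.604 -0.392  0.   ] [  -6.4 -364.8]
(360, 222) 0.014 [ 0.457 -0.348  0.014] [-146.2 -300.9]
```

Request:
step_arm:
  rows:
    - {"translation": [-12,0,0],"delta_rot": [0,0,0],"claw": 255}
    - {"translation": [-12,0,-35],"delta_rot": [0,0,0],"claw": 255}
    - {"translation": [-6,15,-60],"delta_rot": [0,0,0],"claw": 255}
    - {"translation": [10,50,-60],"delta_rot": [0,0,0],"claw": 255}
    - {"translation": [18,85,-60],"delta_rot": [0,0,0],"claw": 255}
    - {"translation": [18,102,-55],"delta_rot": [0,0,0],"claw": 255}
    - {"translation": [18,102,-30],"delta_rot": [0,0,0],"claw": 255}
    - {"translation": [18,102,0],"delta_rot": [0,0,0],"claw": 255}
    - {"translation": [18,102,0],"delta_rot": [0,0,0],"claw": 255}
    - {"translation": [18,102,0],"delta_rot": [0,0,0],"claw": 255}

```text
t: 10.0
eef_pos: [0.5733, -0.2167, 0.0201]
tcp_rot: [-3.14, 0.003, 0.138]
force: [-0.6, 0.3, 1.2]
width: -0.0
grip_force: 0.0
```

```bash
cat >> h.py <<'E'
def tj(w,p=(.5592,-.0297,.1405)):
    a=p[2];R=np.array([[np.cos(a),np.sin(a)],[-np.sin(a),np.cos(a)]]);return (R@(np.array(w)[:2]-np.array(p[:2]))*1e3).round(1)
E
python3 -c "
from plant import robot;from h import tj
s=robot.state();print(tj(s['eef_pos']),s['force'],s['eef_pos'])"
```

```text
[ -12.2 -187.1] [-0.57932756  0.2737204   1.19615151] [ 0.57331248 -0.21667844  0.02013521]
```

Request:
step_arm:
  rows:
    - {"translation": [0,-5,0],"delta_rot": [0,0,0],"claw": 255}
    - {"translation": [0,-9,0],"delta_rot": [0,0,0],"claw": 255}
    - {"translation": [0,-12,0],"delta_rot": [0,0,0],"claw": 255}
    - {"translation": [0,-15,0],"delta_rot": [0,0,0],"claw": 255}
    - {"translation": [0,-19,0],"delta_rot": [0,0,0],"claw": 255}
    - {"translation": [0,-23,0],"delta_rot": [0,0,0],"claw": 255}
    - {"translation": [0,-27,0],"delta_rot": [0,0,0],"claw": 255}
    - {"translation": [0,-31,0],"delta_rot": [0,0,0],"claw": 255}
    - {"translation": [0,-35,0],"delta_rot": [0,0,0],"claw": 255}
    - {"translation": [0,-39,0],"delta_rot": [0,0,0],"claw": 255}
    - {"translation": [0,-43,0],"delta_rot": [0,0,0],"claw": 255}
    - {"translation": [0,-47,0],"delta_rot": [0,0,0],"claw": 255}

```text
t: 11.0
eef_pos: [0.5682, -0.1703, 0.0214]
tcp_rot: [3.142, -0.0, 0.138]
force: [0.5, -4.0, 3.3]
width: 0.0
grip_force: 1.6
```

Request:
step_arm:
  rows:
    - {"translation": [0,-4,0],"delta_rot": [0,0,0],"claw": 255}
    - {"translation": [0,-8,0],"delta_rot": [0,0,0],"claw": 255}
    - {"translation": [0,-12,0],"delta_rot": [0,0,0],"claw": 255}
    - {"translation": [0,-16,0],"delta_rot": [0,0,0],"claw": 255}
    - {"translation": [0,-20,0],"delta_rot": [0,0,0],"claw": 255}
    - {"translation": [0,-24,0],"delta_rot": [0,0,0],"claw": 255}
    - {"translation": [0,-28,0],"delta_rot": [0,0,0],"claw": 255}
    - {"translation": [0,-32,0],"delta_rot": [0,0,0],"claw": 255}

```text
t: 11.67
eef_pos: [0.5637, -0.1386, 0.0213]
tcp_rot: [-3.142, 0.0, 0.138]
force: [0.5, -2.2, 2.5]
width: -0.0002
grip_force: 1.8
```

Run:
```python
from plant import robot,viewer;from h import *
s=robot.state();print(tj(s['eef_pos']),s['force'])
c=viewer.calibration("wrist");g=viewer.camera("wrist")
p=[.5592,-.0297,.1405];ty=tj(s['eef_pos'])[1];cy=ty+14.5+60
# brightness profile across bar in jig x at plane z=.042, several y; sampled each 1 mm
import cv2
gray=cv2.cvtColor(g,cv2.COLOR_RGB2GRAY)
xs=np.arange(-40,14,1.)
for dy in (-45,-25,0,25,45):
    uv=proj(c,W(p,np.c_[xs,np.full_like(xs,cy+dy),np.full_like(xs,42)]/1e3).T).astype(np.float32)
    v=cv2.remap(gray,uv[:,:1],uv[:,1:],cv2.INTER_LINEAR).ravel()
    print(dy,' '.join(map(str,v)))
ys=np.arange(cy+40,cy+90,1.)
for x in (-14,3,-9):
    uv=proj(c,W(p,np.c_[np.full_like(ys,x),ys,np.full_like(ys,42)]/1e3).T).astype(np.float32)
    print('y',x,cy+40,' '.join(map(str,cv2.remap(gray,uv[:,:1],uv[:,1:],cv2.INTER_LINEAR).ravel())))
```

```text
[ -10.8 -108.5] [ 0.45259625 -2.24264475  2.4676341 ]
-45 29 29 29 29 29 29 31 32 33 32 32 30 29 30 31 31 30 31 31 30 29 29 29 29 29 37 88 118 119 116 114 76 25 23 24 22 23 24 23 80 117 117 117 138 149 149 149 149 149 144 141 125 105 101
-25 38 32 32 32 31 33 30 29 29 29 29 28 29 28 28 29 29 30 30 49 96 130 148 147 148 150 151 151 149 146 143 107 38 29 28 28 28 28 28 100 147 148 150 150 149 148 147 146 148 146 145 145 147 191
0 29 28 29 28 29 55 131 159 159 159 159 159 160 159 159 158 157 157 157 157 160 208 231 230 231 232 232 232 231 228 218 143 59 38 39 39 39 39 40 121 222 230 230 231 231 229 228 228 228 227 226 232 232 232
25 153 154 154 154 154 154 154 156 157 158 157 157 158 157 158 157 158 158 158 158 159 203 230 230 230 230 230 230 228 226 225 184 63 36 37 37 37 38 36 117 220 228 228 229 229 227 225 224 226 226 225 231 231 231
45 134 134 135 135 134 134 134 134 134 135 135 134 135 136 136 136 136 136 137 136 137 189 228 228 228 228 228 228 226 224 220 176 67 35 37 37 37 36 36 96 215 227 226 227 226 224 222 222 223 211 219 227 226 226
y -14 6.0 229 229 228 228 228 228 228 228 227 228 227 227 227 227 226 226 227 225 222 160 95 94 97 132 146 149 144 0 0 0 0 0 0 0 0 0 0 0 0 0 0 0 0 0 0 0 0 0 0 0
y 3 6.0 227 227 227 227 227 227 227 226 226 226 226 226 226 226 226 225 225 226 220 139 71 41 0 0 0 0 0 0 0 0 0 0 0 0 0 0 0 0 0 0 0 0 0 0 0 0 0 0 0 0
y -9 6.0 184 154 159 157 148 176 188 184 178 180 188 189 186 186 186 184 178 152 147 105 69 71 70 71 70 7 0 0 0 0 0 0 0 0 0 0 0 0 0 0 0 0 0 0 0 0 0 0 0 0
```

The bar is still flush and parallel (near edge uniformly at x≈−19), with its end at y≈25. Next I approach the screw.

Request:
step_arm:
  rows:
    - {"translation": [0,-2,0],"delta_rot": [0,0,0],"claw": 255}
    - {"translation": [0,-4,0],"delta_rot": [0,0,0],"claw": 255}
    - {"translation": [0,-6,0],"delta_rot": [0,0,0],"claw": 255}
    - {"translation": [0,-8,0],"delta_rot": [0,0,0],"claw": 255}
    - {"translation": [0,-10,0],"delta_rot": [0,0,0],"claw": 255}
    - {"translation": [0,-12,0],"delta_rot": [0,0,0],"claw": 255}
    - {"translation": [0,-13,0],"delta_rot": [0,0,0],"claw": 255}

```text
t: 12.3
eef_pos: [0.5618, -0.1258, 0.0212]
tcp_rot: [-3.141, 0.0, 0.138]
force: [-0.4, -0.7, -0.2]
width: -0.0004
grip_force: 0.5
```

Request:
step_arm:
  rows:
    - {"translation": [0,-0.5,0],"delta_rot": [0,0,0],"claw": 255}
    - {"translation": [0,-1,0],"delta_rot": [0,0,0],"claw": 255}
    - {"translation": [0,-1.5,0],"delta_rot": [0,0,0],"claw": 255}

```text
t: 12.55
eef_pos: [0.5618, -0.1246, 0.0213]
tcp_rot: [-3.142, 0.0, 0.138]
force: [1.0, -0.4, -1.6]
width: 0.0003
grip_force: 0.4
```

Request:
step_arm:
  rows:
    - {"translation": [0,-0.5,0],"delta_rot": [0,0,0],"claw": 255}
    - {"translation": [0,-1,0],"delta_rot": [0,0,0],"claw": 255}

```text
t: 12.72
eef_pos: [0.5616, -0.1236, 0.0213]
tcp_rot: [-3.142, 0.0, 0.138]
force: [-0.3, 0.1, -0.9]
width: 0.0002
grip_force: 0.4
```

Request:
step_arm:
  rows:
    - {"translation": [0,-0.4,0],"delta_rot": [0,0,0],"claw": 255}
    - {"translation": [0,-0.8,0],"delta_rot": [0,0,0],"claw": 255}
    - {"translation": [0,-1.2,0],"delta_rot": [0,0,0],"claw": 255}

```text
t: 12.97
eef_pos: [0.5615, -0.1224, 0.0213]
tcp_rot: [-3.142, -0.0, 0.138]
force: [-0.8, -0.4, 0.5]
width: 0.0003
grip_force: 0.4
```

```bash
cat > m.py <<'E'
from plant import robot,viewer;from h import *
s=robot.state();ty=tj(s['eef_pos'])[1];print(tj(s['eef_pos']),s['force'].round(1),s['t'])
c=viewer.calibration("wrist");g=cv2.cvtColor(viewer.camera("wrist"),cv2.COLOR_RGB2GRAY)
p=[.5592,-.0297,.1405]
def pr(P):
    uv=proj(c,W(p,P/1e3).T).astype(np.float32);return cv2.remap(g,uv[:,:1],uv[:,1:],cv2.INTER_LINEAR).ravel().astype(int)
ys=np.arange(20,60,1.);o=np.ones_like(ys)
for x in (-14,3): print('end',x,pr(np.c_[o*x,ys,o*42]))
xs=np.arange(-24,-14,.5);o=np.ones_like(xs)
for y in (-40,-20,0,15): print('side',y,pr(np.c_[xs,o*y,o*42]))
E
python3 m.py
```

```text
[-10.7 -92.1] [-0.8 -0.4  0.5] 12.9667
end -14 [229 229 229 228 228 228 228 228 228 227 227 227 227 227 227 227 226 226
 226 226 226 191  93  68  70  70  71  70  70   0   0   0   0   0   0   0
   0   0   0   0]
end 3 [227 227 227 227 227 227 227 227 226 226 226 226 225 226 225 225 225 225
 225 225 225 188  81  49   0   0   0   0   0   0   0   0   0   0   0   0
   0   0   0   0]
side -40 [ 30  28  30  45  69  92  97  98 100 110 127 145 150 148 148 148 148 149
 149 150]
side -20 [153 152 152 152 152 153 153 153 154 170 201 222 230 231 230 229 230 231
 231 232]
side 0 [154 155 155 155 155 155 155 155 157 171 198 226 231 230 230 230 229 230
 230 231]
side 15 [136 137 137 137 137 137 137 137 142 157 195 220 229 230 229 229 229 229
 229 229]
```

Request:
step_arm:
  rows:
    - {"translation": [0,-0.4,0],"delta_rot": [0,0,0],"claw": 255}
    - {"translation": [0,-0.8,0],"delta_rot": [0,0,0],"claw": 255}
    - {"translation": [0,-1.2,0],"delta_rot": [0,0,0],"claw": 255}

```text
t: 13.27
eef_pos: [0.5613, -0.1213, 0.0213]
tcp_rot: [3.142, -0.0, 0.138]
force: [-0.5, -0.5, -0.4]
width: -0.0002
grip_force: 0.4
```

Request:
step_arm:
  rows:
    - {"translation": [0,-0.4,0],"delta_rot": [0,0,0],"claw": 255}
    - {"translation": [0,-0.8,0],"delta_rot": [0,0,0],"claw": 255}

```text
t: 13.43
eef_pos: [0.5612, -0.1204, 0.0213]
tcp_rot: [-3.142, -0.0, 0.138]
force: [-0.0, -0.1, -0.5]
width: 0.0003
grip_force: 0.4
```

Request:
step_arm:
  rows:
    - {"translation": [0,-0.4,0],"delta_rot": [0,0,0],"claw": 255}

```text
t: 13.52
eef_pos: [0.5612, -0.12, 0.0213]
tcp_rot: [-3.142, 0.0, 0.138]
force: [-0.4, -1.4, 0.4]
width: 0.0002
grip_force: 0.4
```

Request:
step_arm:
  rows:
    - {"translation": [0,-0.4,0],"delta_rot": [0,0,0],"claw": 255}
    - {"translation": [0,-0.8,0],"delta_rot": [0,0,0],"claw": 255}
    - {"translation": [0,-1.2,0],"delta_rot": [0,0,0],"claw": 255}

```text
t: 13.77
eef_pos: [0.561, -0.1188, 0.0213]
tcp_rot: [-3.142, -0.0, 0.138]
force: [-0.3, -0.6, -0.7]
width: 0.0
grip_force: 0.4
```

Request:
step_arm:
  rows:
    - {"translation": [0,-0.4,0],"delta_rot": [0,0,0],"claw": 255}
    - {"translation": [0,-0.8,0],"delta_rot": [0,0,0],"claw": 255}
    - {"translation": [0,-1.2,0],"delta_rot": [0,0,0],"claw": 255}

```text
t: 14.02
eef_pos: [0.5608, -0.1177, 0.0213]
tcp_rot: [-3.142, 0.0, 0.138]
force: [0.3, -0.8, 0.6]
width: -0.0005
grip_force: 0.4
```

Request:
step_arm:
  rows:
    - {"translation": [0,-0.4,0],"delta_rot": [0,0,0],"claw": 255}
    - {"translation": [0,-0.8,0],"delta_rot": [0,0,0],"claw": 255}
    - {"translation": [0,-1.2,0],"delta_rot": [0,0,0],"claw": 255}

```text
t: 14.27
eef_pos: [0.5607, -0.1165, 0.0213]
tcp_rot: [3.142, -0.0, 0.138]
force: [-0.4, -1.7, -0.3]
width: -0.0001
grip_force: 0.5
```

Request:
step_arm:
  rows:
    - {"translation": [0,-0.4,0],"delta_rot": [0,0,0],"claw": 255}
    - {"translation": [0,-0.8,0],"delta_rot": [0,0,0],"claw": 255}
    - {"translation": [0,-1.2,0],"delta_rot": [0,0,0],"claw": 255}

```text
t: 14.52
eef_pos: [0.5605, -0.1153, 0.0213]
tcp_rot: [3.142, -0.0, 0.138]
force: [-0.7, -1.3, -0.8]
width: 0.0
grip_force: 0.5
```

Request:
step_arm:
  rows:
    - {"translation": [0,-0.3,0],"delta_rot": [0,0,0],"claw": 255}
    - {"translation": [0,-0.6,0],"delta_rot": [0,0,0],"claw": 255}
    - {"translation": [0,-0.9,0],"delta_rot": [0,0,0],"claw": 255}

```text
t: 14.77
eef_pos: [0.5604, -0.1144, 0.0213]
tcp_rot: [-3.142, 0.0, 0.138]
force: [0.3, -1.3, -1.2]
width: -0.0001
grip_force: 0.5
```

Request:
step_arm:
  rows:
    - {"translation": [0,-0.3,0],"delta_rot": [0,0,0],"claw": 255}
    - {"translation": [0,-0.6,0],"delta_rot": [0,0,0],"claw": 255}
    - {"translation": [0,-0.9,0],"delta_rot": [0,0,0],"claw": 255}

```text
t: 15.02
eef_pos: [0.5603, -0.1135, 0.0213]
tcp_rot: [-3.142, -0.0, 0.138]
force: [-0.9, -0.7, -0.4]
width: 0.0
grip_force: 0.5
```

Request:
step_arm:
  rows:
    - {"translation": [0,-0.3,0],"delta_rot": [0,0,0],"claw": 255}
    - {"translation": [0,-0.6,0],"delta_rot": [0,0,0],"claw": 255}
    - {"translation": [0,-0.9,0],"delta_rot": [0,0,0],"claw": 255}

```text
t: 15.27
eef_pos: [0.5604, -0.113, 0.0214]
tcp_rot: [3.141, -0.001, 0.138]
force: [1.0, -7.4, -0.5]
width: -0.0003
grip_force: 3.8
```

```bash
python3 m.py
```

```text
[-10.4 -82.6] [ 1.  -7.4 -0.5] 15.2667
end -14 [230 230 230 229 229 229 229 229 229 229 229 228 229 228 228 228 228 228
 227 227 227 227 227 227 227 227 222 207 204 205 185 107  70  70  70  70
  69  70  69   0]
end 3 [228 228 228 228 228 227 227 227 227 227 227 227 227 227 227 226 226 226
 227 226 226 226 226 226 225 226 214 191 151  93  53  54  73  46   0   0
   0   0   0   0]
side -40 [ 29  30  30  30  29  29  29  29  29  29  29  29  31  42  74 111 137 147
 149 149]
side -20 [157 157 157 157 157 157 157 157 156 153 146 146 147 148 148 148 148 148
 150 150]
side 0 [156 156 156 156 156 156 156 156 156 168 194 217 230 231 230 230 230 230
 231 231]
side 15 [137 137 138 138 138 138 137 136 142 160 195 222 228 230 230 229 229 229
 230 230]
```

Contact felt at 7 N with the bar end at y≈51, as expected. I press slightly more and hold.

Request:
step_arm:
  rows:
    - {"translation": [0,-0.2,0],"delta_rot": [0,0,0],"claw": 255}
    - {"translation": [0,-0.2,0],"delta_rot": [0,0,0],"claw": 255}
    - {"translation": [0,-0.2,0],"delta_rot": [0,0,0],"claw": 255}

```text
t: 15.57
eef_pos: [0.5606, -0.113, 0.0215]
tcp_rot: [3.141, -0.001, 0.138]
force: [0.6, -7.1, -0.1]
width: -0.0001
grip_force: 3.5
```

Request:
step_arm:
  rows:
    - {"translation": [0,-0.2,0],"delta_rot": [0,0,0],"claw": 255}
    - {"translation": [0,-0.3,0],"delta_rot": [0,0,0],"claw": 255}
    - {"translation": [0,-0.3,0],"delta_rot": [0,0,0],"claw": 255}
    - {"translation": [0,-0.3,0],"delta_rot": [0,0,0],"claw": 255}

```text
t: 15.9
eef_pos: [0.5606, -0.1129, 0.0215]
tcp_rot: [3.141, -0.001, 0.138]
force: [-0.7, -9.4, -0.3]
width: -0.0
grip_force: 4.7
```

Request:
step_arm:
  rows:
    - {"translation": [0,-0.1,0],"delta_rot": [0,0,0],"claw": 255}
    - {"translation": [0,-0.1,0],"delta_rot": [0,0,0],"claw": 255}
    - {"translation": [0,-0.1,0],"delta_rot": [0,0,0],"claw": 255}
    - {"translation": [0,-0.1,0],"delta_rot": [0,0,0],"claw": 255}
    - {"translation": [0,-0.1,0],"delta_rot": [0,0,0],"claw": 255}
    - {"translation": [0,-0.1,0],"delta_rot": [0,0,0],"claw": 255}

```text
t: 16.4
eef_pos: [0.5606, -0.1129, 0.0215]
tcp_rot: [3.141, -0.001, 0.138]
force: [0.4, -10.3, -0.3]
width: -0.0
grip_force: 5.1
```

```bash
python3 m.py
```

```text
[-10.3 -82.5] [  0.4 -10.3  -0.3] 16.4
end -14 [230 230 230 230 230 229 229 229 229 229 229 229 229 229 228 228 228 228
 227 227 227 227 227 227 227 227 222 207 204 205 188 112  71  70  70  70
  70  69  69   0]
end 3 [228 228 228 228 228 228 228 228 227 227 227 227 227 227 227 227 226 227
 226 226 226 226 226 226 226 226 210 184 148  94  54  55  73  76   0   0
   0   0   0   0]
side -40 [ 30  29  28  28  28  28  28  30  29  29  29  29  29  34  62  99 129 146
 150 149]
side -20 [157 157 157 157 157 157 158 158 157 154 146 146 147 148 148 147 148 148
 149 150]
side 0 [156 156 156 156 155 156 155 156 158 172 198 223 230 230 230 230 230 230
 231 231]
side 15 [137 138 138 138 138 138 137 137 141 157 197 219 229 230 230 229 229 229
 230 230]
```

Gauged: ~10 N held for about a second with the bar still flush. I retreat and go back over the grip disc.

Request:
step_arm:
  rows:
    - {"translation": [0,2,0],"delta_rot": [0,0,0],"claw": 255}
    - {"translation": [0,12,0],"delta_rot": [0,0,0],"claw": 255}
    - {"translation": [0,12,-35],"delta_rot": [0,0,0],"claw": 255}
    - {"translation": [0,12,-70],"delta_rot": [0,0,0],"claw": 255}
    - {"translation": [-15,-15,-90],"delta_rot": [0,0,0],"claw": 180}
    - {"translation": [-30,-48,-90],"delta_rot": [0,0,0],"claw": 100}
    - {"translation": [-45,-80,-90],"delta_rot": [0,0,0],"claw": 100}
    - {"translation": [-54,-115,-90],"delta_rot": [0,0,0],"claw": 100}
    - {"translation": [-54,-141,-90],"delta_rot": [0,0,0],"claw": 100}
    - {"translation": [-54,-141,-90],"delta_rot": [0,0,0],"claw": 100}
    - {"translation": [-54,-141,-90],"delta_rot": [0,0,0],"claw": 100}

```text
t: 17.37
eef_pos: [0.4871, 0.021, 0.1115]
tcp_rot: [-3.142, -0.0, 0.14]
force: [-0.5, 0.5, -0.4]
width: 0.0518
grip_force: 0.0
```

Run:
```python
from plant import robot;from h import tj
s=robot.state();print(tj(s['eef_pos']),s['eef_pos'],s['force'],s['width'],tj([.4872,.0191]))
```

```text
[-64.3  60.2] [0.48714292 0.02095167 0.11151324] [-0.51047198  0.52420699 -0.40615723] 0.05181560973187233 [-64.5  58.4]
```

Request:
step_arm:
  rows:
    - {"translation": [0,1.7,30],"delta_rot": [0,0,0],"claw": 100}
    - {"translation": [0,1.7,60],"delta_rot": [0,0,0],"claw": 100}
    - {"translation": [0,1.7,67.5],"delta_rot": [0,0,0],"claw": 130}
    - {"translation": [0,1.7,67.5],"delta_rot": [0,0,0],"claw": 180}
    - {"translation": [0,1.7,67.5],"delta_rot": [0,0,0],"claw": 200}
    - {"translation": [0,1.7,67.5],"delta_rot": [0,0,0],"claw": 205}

```text
t: 17.87
eef_pos: [0.4882, 0.018, 0.0448]
tcp_rot: [3.141, -0.001, 0.137]
force: [0.1, -0.6, 0.2]
width: 0.0165
grip_force: 0.0
```

Request:
step_arm:
  rows:
    - {"translation": [0,0,0],"delta_rot": [0,0,0],"claw": 230}
    - {"translation": [0,0,0],"delta_rot": [0,0,0],"claw": 255}
    - {"translation": [0,0,0],"delta_rot": [0,0,0],"claw": 255}
    - {"translation": [0,0,0],"delta_rot": [0,0,0],"claw": 255}

```text
t: 18.2
eef_pos: [0.4881, 0.019, 0.045]
tcp_rot: [-3.141, -0.002, 0.138]
force: [0.5, 10.3, -2.8]
width: 0.011
grip_force: 59.9
```

Run:
```python
import numpy as np
for k in np.linspace(0,1.6,15)[1:]: print(round(85*(1-np.cos(k)),1), round(-85*np.sin(k),1))
```

```text
0.6 -9.7
2.2 -19.3
4.9 -28.6
8.7 -37.5
13.5 -46.0
19.2 -53.8
25.8 -61.0
33.1 -67.3
41.1 -72.8
49.7 -77.3
58.8 -80.9
68.2 -83.3
77.8 -84.7
87.5 -85.0
```

Fy = +10 means the tool drags the arm towards the bar. I shift it 0.9 mm the other way before lifting.

Request:
step_arm:
  rows:
    - {"translation": [0,-0.5,0],"delta_rot": [0,0,0],"claw": 255}
    - {"translation": [0,-0.9,0],"delta_rot": [0,0,0],"claw": 255}
    - {"translation": [0,-0.9,0],"delta_rot": [0,0,0],"claw": 255}

```text
t: 18.45
eef_pos: [0.4881, 0.0193, 0.0448]
tcp_rot: [3.141, -0.002, 0.138]
force: [1.4, -1.3, 2.8]
width: 0.0108
grip_force: 61.0
```

Request:
step_arm:
  rows:
    - {"translation": [0,-0.2,-3],"delta_rot": [0,0,0],"claw": 255}
    - {"translation": [0.2,-0.2,-6],"delta_rot": [0,0,0],"claw": 255}
    - {"translation": [0.6,-0.2,-9.7],"delta_rot": [0,0,0],"claw": 255}
    - {"translation": [1.3,-0.2,-14.5],"delta_rot": [0,0,0],"claw": 255}
    - {"translation": [2.2,-0.2,-19.3],"delta_rot": [0,0,0],"claw": 255}
    - {"translation": [4.9,-0.2,-28.6],"delta_rot": [0,0,0],"claw": 255}
    - {"translation": [8.7,-0.2,-37.5],"delta_rot": [0,0,0],"claw": 255}
    - {"translation": [13.5,-0.2,-46],"delta_rot": [0,0,0],"claw": 255}

```text
t: 19.12
eef_pos: [0.5001, 0.0211, 0.0901]
tcp_rot: [3.141, 0.001, 0.138]
force: [3.0, -4.6, -11.2]
width: 0.0108
grip_force: 58.3
```

Request:
step_arm:
  rows:
    - {"translation": [5.7,0.3,-7.8],"delta_rot": [0,0,0],"claw": 255}
    - {"translation": [12.3,0.3,-15],"delta_rot": [0,0,0],"claw": 255}
    - {"translation": [19.6,0.3,-21.3],"delta_rot": [0,0,0],"claw": 255}
    - {"translation": [27.6,0.3,-26.8],"delta_rot": [0,0,0],"claw": 255}
    - {"translation": [36.2,0.3,-31.3],"delta_rot": [0,0,0],"claw": 255}
    - {"translation": [45.3,0.3,-34.9],"delta_rot": [0,0,0],"claw": 255}
    - {"translation": [54.7,0.3,-37.3],"delta_rot": [0,0,0],"claw": 255}
    - {"translation": [64.3,0.3,-38.7],"delta_rot": [0,0,0],"claw": 255}
    - {"translation": [74,0.3,-39],"delta_rot": [0,0,0],"claw": 255}
    - {"translation": [79,0.3,-38.8],"delta_rot": [0,0,0],"claw": 255}
    - {"translation": [79,0.3,-38.8],"delta_rot": [0,0,0],"claw": 255}

```text
t: 20.03
eef_pos: [0.5793, 0.0323, 0.1289]
tcp_rot: [-3.141, 0.001, 0.138]
force: [-3.9, 1.5, 3.2]
width: 0.0108
grip_force: 58.6
```

Run:
```python
from plant import robot;from h import tj
s=robot.state();print(tj(s['eef_pos']),s['eef_pos'],s['force'],s['width'])
```

```text
[28.6 58.5] [0.57928302 0.03226646 0.12893792] [-3.94155921  1.51441593  3.16594216] 0.010760495155372935
```

Disc at jig x≈28.6, so the arm is at ≈1.67 rad. Releasing and leaving upwards.

Request:
step_arm:
  rows:
    - {"translation": [0,0,0],"delta_rot": [0,0,0],"claw": 200}
    - {"translation": [0,0,0],"delta_rot": [0,0,0],"claw": 100}
    - {"translation": [0,0,0],"delta_rot": [0,0,0],"claw": 80}
    - {"translation": [0,0,0],"delta_rot": [0,0,0],"claw": 80}
    - {"translation": [0,0,-25],"delta_rot": [0,0,0],"claw": 80}
    - {"translation": [0,0,-60],"delta_rot": [0,0,0],"claw": 80}
    - {"translation": [0,0,-95],"delta_rot": [0,0,0],"claw": 80}
    - {"translation": [-30,0,-130],"delta_rot": [0,0,0],"claw": 80}
    - {"translation": [-50,0,-140],"delta_rot": [0,0,0],"claw": 80}
    - {"translation": [-50,0,-140],"delta_rot": [0,0,0],"claw": 80}
    - {"translation": [-50,0,-140],"delta_rot": [0,0,0],"claw": 80}

```text
t: 20.95
eef_pos: [0.5293, 0.025, 0.2699]
tcp_rot: [3.141, -0.003, 0.138]
force: [0.5, -0.4, 0.6]
width: 0.0589
grip_force: 0.0
```

```bash
python3 m.py
python3 - <<'E'
from plant import robot,viewer;from h import *
c=viewer.calibration("wrist");g=cv2.cvtColor(viewer.camera("wrist"),cv2.COLOR_RGB2GRAY);p=[.5592,-.0297,.1405]
f=lambda P:(lambda uv:cv2.remap(g,uv[:,:1],uv[:,1:],cv2.INTER_LINEAR).ravel().astype(int))(proj(c,W(p,P/1e3).T).astype(np.float32))
xs=np.arange(0,60,2.);o=np.ones_like(xs)
print("disc profile along x at z=149",f(np.c_[xs,58.7*o,149*o]))
ys=np.arange(-85,-60,1.);o=np.ones_like(ys);print("rear",f(np.c_[-14*o,ys,42*o]))
E
```

```text
[-22.   58.4] [ 0.5 -0.4  0.6] 20.95
end -14 [247 247 247 247 247 247 247 247 247 247 247 247 247 247 247 247 247 247
 247 247 247 247 247 247 247 247 247 247 248 249 245 221 206 202 212 230
 241 246 246 246]
end 3 [247 247 247 247 247 247 247 247 247 247 248 248 248 248 248 248 248 248
 248 249 249 249 250 249 249 249 249 249 250 252 247 202 132  82  77  77
  76  75  73  72]
side -40 [200 200 200 201 201 202 209 215 222 230 238 244 245 246 247 247 247 247
 247 247]
side -20 [215 211 207 205 205 205 214 224 233 239 244 248 248 247 247 247 247 247
 247 247]
side 0 [223 222 221 219 217 215 221 227 234 239 244 248 248 247 247 247 247 247
 247 247]
side 15 [223 223 222 222 221 220 225 230 235 240 244 248 248 247 247 247 247 247
 247 247]
disc profile along x at z=149 [246 246 246 247 214  45  51  60  73  75  67  55  49  45  92 191 155 160
 158 152 187 245 234  76  79  85  64  62  62  63]
rear [202 203 203 203 203 203 202 202 202 202 202 203 201 200 203 212 232 243
 248 247 247 247 247 247 247]
```

The bar end is still at y≈51, its side is parallel at about −19.5, and the arm stands upright at ≈1.6 rad. Handing in.

```bash
python3 -c "
from plant import robot
print(robot.close_job())"
```

```text
the job is handed in; nothing more can be done
None
```

I handed the job in at about 21 s, with no verdict returned. The bar lies flush on the fence, gauged against the screw at about 10 N. By my measurements, the stop is flipped back up at about 1.6 rad and nothing else was touched.

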